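# Reset the bench dust extractor

### The job

The dust extractor on the jeweller's bench has tripped. First lift the hinged cover of its grey control box by the knob and swing it right over until it rests open on its stop; then draw the thin wooden-handled stylus out of its block, reach it down through the round hole in the panel inside the box and hold the recessed reset button pressed down with it. Finish while still gripping the stylus and holding the button down, with the cover still open and the other tools and things on the bench left undisturbed.

Things in the scene. Friction and masses are not known exactly. Their poses are not given: they have to be found in the camera images.
- box: Grey control box fixed to the bench, 130 x 170 x 70 mm (x, y, z). Origin: centre of its underside; own z up. The cover's hinge runs along own y on the own +x rim, to the robot's left. Open-topped with 5 mm walls; an aluminium panel inside has its top 60 mm above the bench, 10 mm below the rim. Shut, the cover hides the panel.
- cover (a joint): Angle of the hinged cover (130 x 170 x 6 mm, about 0.15 kg): 0 shut, 1.9 rad resting on its stop, leaning back past upright. It falls shut if let go before about 1.5 rad, and falls open onto the stop by itself after about 1.6 rad.
- cover_handle (a point): Grip point on the cover's black round knob, moving with the cover: 100 mm from the hinge line, 41 mm off the hinge plane; 112 mm above the bench when shut. Knob 43 mm high: a 28 mm wide head (27 to 43 mm above the cover) on a stem about 13 mm thick. Pinched along the hinge (box's own y), it pivots between the pads, so the gripper can point down to 1.75 rad.
- cover_hinge (a point): Middle of the hinge line, 70.5 mm above the bench, at own (65, 0) mm of the box; the hinge runs along the box's own y. As the cover opens, the knob travels up and over towards the box's own +x.
- panel_hole0 (a point): Centre of the round hole (14 mm across) in the panel, at the panel's top face, 60 mm above the bench, at the centre of the box; seen only when the cover is open. Panel 4 mm thick. The two steel studs 55 mm to either side of it and the grey strip are only fittings.
- reset (a joint): Travel of the reset button in m: 0 up, 0.006 fully down. It moves straight down on a spring: 1.5 N starts it, 5 N presses it fully down; it springs back when let go.
- reset_top (a point): Centre of the top of the reset button (black disc 22 mm across) right under the hole, 23 mm below the panel's top face while it is up (37 mm above the bench).
- stylus: The stylus: round light-wood handle 16 mm thick and 65 mm long above a straight steel shank 6 mm thick and 70 mm long with a blunt tip; 135 mm long in all, about 45 g. Origin: the tip; own z runs along it towards the handle end (handle from 70 to 135 mm). It starts upright in block_a with its tip 10 mm above the bench. Its shank slants at most 0.07 rad in its loose hole.
- stylus_grip (a point): Point on the stylus's axis in the middle of the handle, 105 mm from the tip: 115 mm above the bench at the start.
- block_a: Wooden block 60 x 60 x 45 mm, fixed, with one 9 mm hole 35 mm deep in the middle of its top in which the stylus stands. Origin: centre of its underside. It and block_b may stand in either place.
- block_b: Wooden block of the same size, fixed, in which the doming punch stands.
- punch: Bystander: steel doming punch, 14 mm rod with a 24 mm ball on top, 87 mm long, standing in block_b; too thick for the hole. Origin: its foot. Leave it alone.
- jar: Bystander: small closed jar, 54 mm across, 75 mm high. Origin: centre of its underside. Leave it alone.
- bench_block: Bystander: flat steel bench block 65 x 65 x 20 mm. Origin: centre of its underside. Leave it alone.
Things that resemble listed ones, but are neither listed nor needed, are in the scene too. Of the things like the box, leave any that is blue; of the rest the larger one is meant.

How it is judged:
By the outcome, as a careful person would: the job done as asked, in the order asked, and still so for the second after the job is handed in, while the arm keeps its last pose, push and grip.
It also fails if it takes over 56 s, if anything falls off the work surface, if the arm or the gripper's body presses on something with over 40 N, if the wrist force passes 120 N, or if a joint passes its speed limit or range.

### The arm

A 6-joint arm with a two-finger parallel gripper is mounted at the origin on the work surface. World frame = base frame: x ahead of the robot, y to its left, z up, the work surface at z = 0. Lengths are in mm, angles in rad, forces in N, time in s.
With the tool pointing down it reaches from about 350 to 975 mm from the base axis. Payload 17.4 kg.
Tool frame: the origin (TCP) lies on the centre line of the jaws, within the pads' length; the fingertips stand 17 mm ahead of it and the grasp point (between the pads) lies 2 mm behind it; z points along the fingers, y is the line along which they close (so a half turn about z gives the same grasp; the last joint's range is limited). The gripper opens to 85 mm and grips with 20 to 120 N. Pads are 22 mm wide; open, the fingers measure 114 mm over their backs; the gripper's body (76 mm by 85 mm) begins 54 mm behind the grasp point. The pads swing forward as they close: fully open they stand 13 mm farther back than shut.
Start: joints at [-0.038, 0.116, 1.442, -0, 1.584, -0.038], TCP at [675.006, -0.009, 248.303] pointing down, gripper open.
Joint ranges: [-2.83, 2.83], [-0.83, 2.19], [0.07, 2.5], [-1.14, 4.28], [0.01, 3], [-2.97, 2.97]. Speed limits (rad/s): [1.89, 1.89, 2.22, 3.14, 3.14, 3.14].

### API

Orientations are given as a 3x3 rotation matrix whose columns are the frame's x, y, z axes.
In Python, from plant import move_ptp, line_to, set_joints, gripper_open, close, sleep, ik, get_obs, snapshot, Unreachable, close_job gives the robot as it stands. The module is installed in compiled form; this text tells all that it offers. Calls block until the motion is done:
- move_ptp(position, orientation): joint-space move of the TCP to a pose.
- line_to(position, ori=None, feed=150): straight line of the TCP; ori=None keeps the orientation; feed is the mean speed in mm/s.
- set_joints(angles): joint-space move.
- gripper_open() and close(grasp_force=None): open the fingers fully, or close them until they stop; grasp_force is the grip in N (None keeps the last).
- sleep(seconds).
- ik(position, orientation): joint angles nearest the present ones, or None.
- get_obs(): the state.
- snapshot(name): name is "scene" or "side" or "wrist"; returns a dict with "color" (384x512x3 uint8, blue, green, red), "fov_y" (degrees; the focal length in pixels is half the picture's height over the tangent of half this angle, whatever the lens; pixels are square), "cx", "cy" (the principal point, pixels), "R" (3x3) and "t" (3): a world point X has camera coordinates R X + t. Camera axes: x right, y down, z forward; pixel columns grow to the right and rows downward; lengths in mm; the calibration is good to about 2 mm. The wrist camera is an equidistant fisheye: a pixel r from the principal point sees the ray r / f radians off the axis. A picture is of the moment at which its call begins. There is no depth.
A pose or a line that the arm cannot do raises Unreachable and nothing moves.
- close_job(): hands the job in; it is judged then, once.
The state is a dict: "clock": time; "q": joint angles; "joint_velocities": joint speeds; "joint_torque": joint torques, N m; "ee_pos": TCP position; "ee_rot": TCP orientation; "wrist_force": force on the tool from outside, world axes, zero at the start; "ft_torque": the same for the moment, N m; "grip_width": opening from 0.0 (shut) to 1.0 (fully open); "grip_force": force on a finger pad.
Only numpy, scipy, OpenCV 4.12 (cv2) and the standard library are available. Lean on these libraries where they do the work, as an engineer would, in place of code of your own. Each camera call takes 0.05 s, during which the arm holds its last target. There are 200 camera calls.

## Working session

There is one attempt and no reset: what is moved stays moved. The work goes in short steps, each a Python script; the robot and the scene stay as the last script left them, time stands still between calls to the robot, and variables do not carry over. Pictures are saved under pics/ and viewed, at most 10 in all, crops included, and the job is handed in when it is done.

```bash
mkdir -p pics; cat > h.py <<'E'
import numpy as np, cv2, pickle
from plant import *
def snap(n,f):
    s=snapshot(n); cv2.imwrite(f'pics/{f}.png',s['color']); pickle.dump(s,open(f'pics/{f}.pkl','wb')); return s
def ray(s,u,v):
    f=s['color'].shape[0]/2/np.tan(np.radians(s['fov_y'])/2)
    x,y=u-s['cx'],v-s['cy']; R=np.array(s['R']); t=np.array(s['t'])
    if s.get('fish'):
        r=np.hypot(x,y); a=r/f; d=np.array([x/r*np.sin(a),y/r*np.sin(a),np.cos(a)]) if r>0 else np.array([0,0,1.])
    else: d=np.array([x/f,y/f,1.])
    return -R.T@t, R.T@d
def onz(s,u,v,z):
    c,d=ray(s,u,v); return c+d*(z-c[2])/d[2]
def load(f):
    s=pickle.load(open(f'pics/{f}.pkl','rb')); s['fish']=f.startswith('wr'); return s
def proj(s,X):
    f=s['color'].shape[0]/2/np.tan(np.radians(s['fov_y'])/2)
    c=np.array(s['R'])@X+np.array(s['t'])
    if s.get('fish'):
        r=np.hypot(c[0],c[1]); a=np.arctan2(r,c[2]); return s['cx']+f*a*c[0]/r, s['cy']+f*a*c[1]/r
    return s['cx']+f*c[0]/c[2], s['cy']+f*c[1]/c[2]
def tri(s1,p1,s2,p2):
    A=np.zeros((3,3));b=np.zeros(3);rs=[ray(s1,*p1),ray(s2,*p2)]
    for c,d in rs:
        d=d/np.linalg.norm(d);P=np.eye(3)-np.outer(d,d);A+=P;b+=P@c
    X=np.linalg.solve(A,b); return X,[np.linalg.norm(np.cross(X-c,d/np.linalg.norm(d))) for c,d in rs]
E
python3 - <<'E'
from h import *
a=snap('scene','sc1')
for n,f in (('side','si1'),('wrist','wr1')): s=snap(n,f)
for f in ('sc1','si1','wr1'):
    s=load(f);print(f,s['fov_y'],s['cx'],s['cy'],ray(s,s['cx']+.01,s['cy']))
i=np.hstack([cv2.imread(f'pics/{f}.png') for f in('sc1','si1')])
E
```

```text
sc1 48.83657978610102 263.07715986019065 189.70287694656608 (array([1046.39826232, -624.17041707, 1009.49498739]), array([-0.4130601 ,  0.51377322, -0.75194311]))
si1 53.52378633425795 259.64251905065936 191.80495654477488 (array([ 506.88681059, -967.10396077,  724.83654494]), array([ 0.05488655,  0.84360268, -0.53415539]))
wr1 65.70646984690485 253.16946251353335 188.1964758327841 (array([674.50143146,  81.849974  , 372.88336551]), array([-5.11353286e-04, -3.20868390e-01, -9.47123653e-01]))
```

View pics/sc1.png

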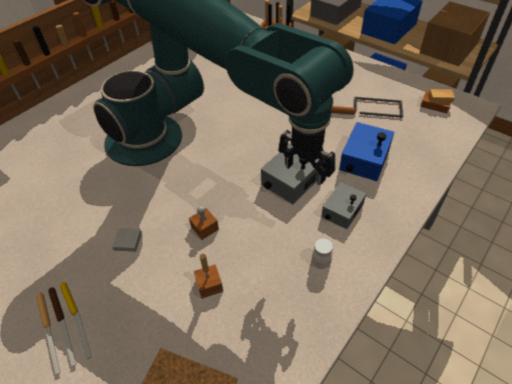

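View pics/si1.png

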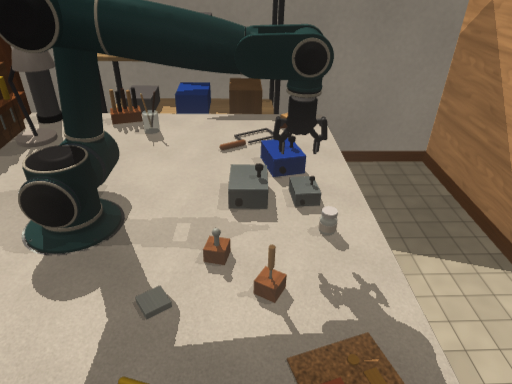

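View pics/wr1.png

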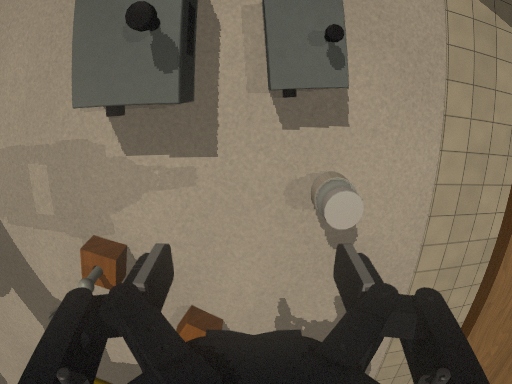

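The box meant is the larger grey one: knob at about (142,15) in the wrist view and (259,170) in the side view. The stylus stands in the block at (271,285) in the side view. I'll take rough positions from these, then look from closer.

```bash
python3 - <<'E'
from h import *
sc,si,wr=[load(f) for f in('sc1','si1','wr1')]
np.set_printoptions(precision=1,suppress=True)
print('knob',tri(si,(259,168),wr,(142,12)))
print('cover front',onz(wr,73,107,73),onz(wr,193,102,73), 'back left',onz(wr,80,0,73))
print('side cover corners',[onz(si,*p,73) for p in((229,182),(268,182),(231,166),(266,166))])
print('stylus top',tri(sc,(204,256),si,(271,247)))
print('block top A',onz(sc,207,272,45),onz(si,270,277,45)); print('punch',tri(sc,(201,210),si,(216,232)))
print('jar',onz(sc,323,245,75),'bench block',onz(sc,127,240,20))
R=np.array(get_obs()['ee_rot']);print(R)
print([ik(p,R) is not None for p in([600,60,400],[540,90,420],[540,40,420])])
E
```

```text
knob (array([574.3, 161.7, 106.3]), [np.float64(1.6970255809519834), np.float64(1.6970255809520753)])
cover front [470.5  77.6  73. ] [613.8  72.1  73. ] back left [481.5 202.2  73. ]
side cover corners [array([474.8, 124.5,  73. ]), array([604.9, 123.3,  73. ]), array([479.9, 236. ,  73. ]), array([605.3, 235.4,  73. ])]
stylus top (array([ 582.3, -281.9,  136.5]), [np.float64(0.5344676895359123), np.float64(0.534467689536134)])
block top A [ 573.8 -277.5   45. ] [ 582.8 -287.2   45. ]
punch (array([ 445.3, -156.2,   84.4]), [np.float64(0.004001414468713237), np.float64(0.004001414468716857)])
jar [777.3 -44.1  75. ] bench block [ 309.9 -329.8   20. ]
[[ 0.  1. -0.]
 [ 1. -0.  0.]
 [ 0. -0. -1.]]
[True, True, True]
```

```bash
python3 - <<'E'
from h import *
R=np.array(get_obs()['ee_rot'])
move_ptp([560,110,440],R); sleep(.3)
snap('wrist','wr2'); s=load('wr2')
snap('scene','sc2'); snap('side','si2')
a=cv2.imread('pics/sc2.png')[110:270,180:400]; b=cv2.imread('pics/si2.png')[130:310,180:360]
c=np.zeros((360,800,3),np.uint8); c[:291,:400]=cv2.resize(a,(400,291),interpolation=cv2.INTER_CUBIC); c[:,400:760]=cv2.resize(b,(360,360),interpolation=cv2.INTER_CUBIC)
cv2.imwrite('pics/c2.png',c)
E
```

```text
(no output)
```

View pics/wr2.png

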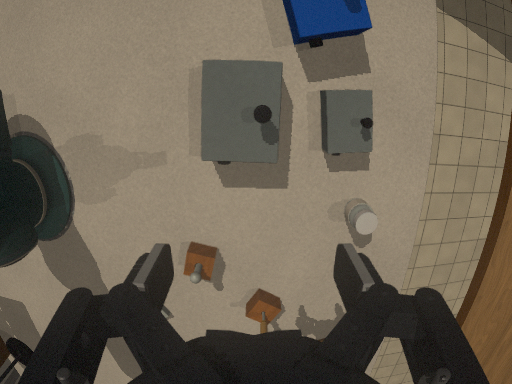

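View pics/c2.png

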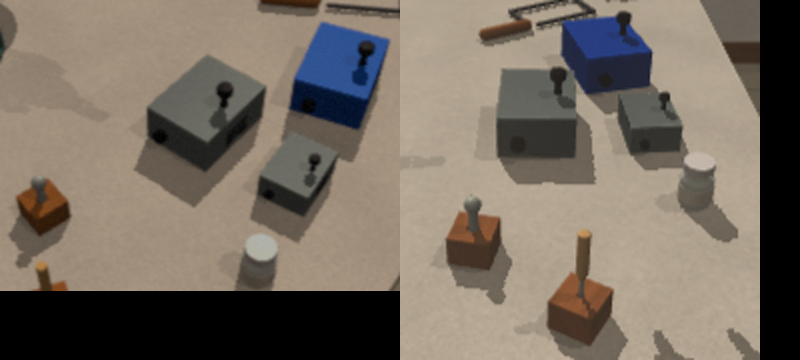

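The box's hinge must be on the side towards the robot (world -x). The cover's outline in the wrist view is (203,60) to (278,163) and the knob, at (263,114), sits near its right edge. The camera is directly above, so I can fit the cover top by colour mask.

```bash
python3 - <<'E'
from h import *
np.set_printoptions(precision=1,suppress=True)
s=load('wr2');im=s['color'].astype(int)
m=((im[...,0]>=im[...,2]-1)&(im[...,1]>55)).astype(np.uint8);w=np.zeros_like(m);w[50:175,190:295]=1;m*=w
m=cv2.morphologyEx(m,cv2.MORPH_OPEN,np.ones((5,5)))
c=max(cv2.findContours(m,cv2.RETR_EXTERNAL,cv2.CHAIN_APPROX_NONE)[0],key=cv2.contourArea)[:,0]
P=np.array([onz(s,u,v,76.5)[:2] for u,v in c],np.float32)
r=cv2.minAreaRect(P);print(r,c.min(0),c.max(0));print(cv2.boxPoints(r))
k=(im.max(2)<40).astype(np.uint8);w[:]=0;w[95:130,250:280]=1;k*=w
kc=max(cv2.findContours(k,cv2.RETR_EXTERNAL,cv2.CHAIN_APPROX_NONE)[0],key=cv2.contourArea)
(u,v),rad=cv2.minEnclosingCircle(kc);print('knob',u,v,rad,onz(s,u,v,111.5))
si=load('si2');sc=load('sc2')
a=cv2.imread('pics/c2.png')
# crops: scene x=180+u*.55,y=110+v*.55 ; side x=180+(u-400)/2,y=130+v/2
S=lambda u,v:(180+u*.55,110+v*.55); D=lambda u,v:(180+(u-400)/2,130+v/2)
print('knob tri',tri(sc,S(225,90),si,D(559,74)),tri(si,D(559,74),s,(u,v)))
print('stylus top',tri(sc,S(43,266),si,D(584,234)))
print('side cover',[onz(si,*D(*p),76.5) for p in((497,116),(576,116),(501,69),(576,71))])
print('scene cover',[onz(sc,*S(*p),76.5) for p in((149,111),(207,144),(266,90),(209,58))])
E
```

```text
Traceback (most recent call last):
ValueError: max() iterable argument is empty
```

```bash
cat > m.py <<'E'
from h import *
np.set_printoptions(precision=1,suppress=True)
s=load('wr2');im=s['color'].astype(int)
print(im[140,225],im[80,260],im[110,170],im[150,288],im[114,263])
m=((im[...,2]-im[...,1]<3)&(im[...,1]>50)).astype(np.uint8);w=np.zeros_like(m);w[50:175,190:295]=1;m*=w
m=cv2.morphologyEx(m,cv2.MORPH_OPEN,np.ones((5,5)))
c=max(cv2.findContours(m,cv2.RETR_EXTERNAL,cv2.CHAIN_APPROX_NONE)[0],key=cv2.contourArea)[:,0]
P=np.array([onz(s,u,v,76.5)[:2] for u,v in c],np.float32)
r=cv2.minAreaRect(P);print(r,c.min(0),c.max(0));print(cv2.boxPoints(r))
k=(im.max(2)<40).astype(np.uint8);w[:]=0;w[95:130,250:280]=1;k*=w
kc=max(cv2.findContours(k,cv2.RETR_EXTERNAL,cv2.CHAIN_APPROX_NONE)[0],key=cv2.contourArea)
(u,v),rad=cv2.minEnclosingCircle(kc);print('knob',u,v,rad,onz(s,u,v,111.5))
si=load('si2');sc=load('sc2')
S=lambda u,v:(180+u*.55,110+v*.55); D=lambda u,v:(180+(u-400)/2,130+v/2)
print('knob tri',tri(sc,S(225,90),si,D(559,74)),tri(si,D(559,74),s,(u,v)))
print('stylus top',tri(sc,S(43,266),si,D(584,234)))
print('side cover',[onz(si,*D(*p),76.5) for p in((497,116),(576,116),(501,69),(576,71))])
print('scene cover',[onz(sc,*S(*p),76.5) for p in((149,111),(207,144),(266,90),(209,58))])
E
python3 m.py
```

```text
[81 88 88] [84 90 89] [110 130 142] [ 76  89 100] [36 37 40]
((538.525390625, 158.57669067382812), (167.52468872070312, 127.87813568115234), 87.73631286621094) [202  60] [281 161]
[[471.3  77.4]
 [599.1  72.4]
 [605.7 239.7]
 [477.9 244.8]]
knob 262.2631530761719 113.52631378173828 8.649956703186035 [573.3 157.2 111.5]
knob tri (array([577.1, 158.4, 111.2]), [np.float64(0.1612320125196676), np.float64(0.16123201251975863)]) (array([575.2, 157.1, 111.7]), [np.float64(1.8901653249115797), np.float64(1.8901653249117074)])
stylus top (array([ 584.1, -284.4,  139.1]), [np.float64(0.0497896095615206), np.float64(0.0497896095614016)])
side cover [array([474. ,  80.9,  76.5]), array([601.7,  79.6,  76.5]), array([478.1, 240.8,  76.5]), array([612.2, 232.7,  76.5])]
scene cover [array([484.8,  71.1,  76.5]), array([604.9,  69. ,  76.5]), array([615.1, 230.7,  76.5]), array([490.4, 238.9,  76.5])]
```

```bash
cat >> h.py <<'E'
C=np.array([538.5,158.6,0]); a=np.arctan2(-.0393,.9992)
e=np.array([np.cos(a),np.sin(a),0]); d=np.array([-np.sin(a),np.cos(a),0]); Z=np.array([0,0,1.])
RG=np.column_stack([e,-d,-Z]); H=C-65*e+70.5*Z
def G(th,off=2):
    p=th+np.arctan2(41,100); r=np.hypot(41,100); return H+e*r*np.cos(p)+Z*(r*np.sin(p)-off)
E
python3 - <<'E'
from h import *
np.set_printoptions(precision=2,suppress=True)
for th in(0,.6,1.2,1.72): print(ik(G(th),RG))
print(get_obs()['clock'])
move_ptp(G(0)+70*Z,RG); line_to(G(0),feed=120); print(get_obs()['wrist_force'])
close(40); o=get_obs();print(o['grip_width'],o['grip_force'],o['wrist_force'],o['clock'])
if .2<o['grip_width']<.45:
    for th in np.linspace(0,1.72,13)[1:]:
        line_to(G(th),feed=120); o=get_obs(); print(round(th,2),np.array(o['wrist_force']),o['grip_width'])
        if np.linalg.norm(o['wrist_force'])>60: break
print(o['clock']); snap('side','si3')
E
```

```text
[ 0.22  0.01  1.78 -0.    1.35  1.83]
[ 0.24 -0.11  1.81 -0.    1.44  1.85]
[ 0.28 -0.25  1.91 -0.    1.49  1.89]
[ 0.32 -0.36  2.02 -0.    1.49  1.93]
1.5833
[ 0.72 -0.38  0.03]
0.30420188015710486 39.27393073216081 [0.16 5.05 3.54] 4.3833
0.14 [ 3.07  4.87 -0.85] 0.30469170255855504
0.29 [ 2.52  6.18 -0.99] 0.3113404531939495
0.43 [ 2.62  5.61 -1.44] 0.3067439832499572
0.57 [ 2.47  6.64 -1.7 ] 0.30849078244886863
0.72 [ 1.36  7.16 -1.61] 0.30397085615977415
0.86 [ 1.94  6.89 -0.32] 0.30706407790236695
1.0 [ 2.95  6.76 -0.11] 0.3084910309061823
1.15 [2.49 6.6  0.23] 0.30731166837801716
1.29 [1.06 6.32 2.2 ] 0.30748112685338186
1.43 [1.27 5.54 3.66] 0.30741810000207037
1.58 [-0.23  5.7   5.89] 0.3087591321578841
1.72 [-2.93  5.86  8.17] 0.3100614983222097
7.6833
```

```bash
python3 - <<'E'
from h import *
R0=np.array([[0,1,0],[1,0,0],[0,0,-1.]])
gripper_open(); sleep(.4); line_to(G(1.72)+150*Z,feed=250); 
move_ptp([545,70,400],R0); sleep(.2); snap('wrist','wr4')
move_ptp([583,-395,330],R0); sleep(.2); snap('wrist','wr5'); snap('scene','sc5'); snap('side','si5')
a=[cv2.imread(f'pics/{f}.png') for f in('wr4','wr5','sc5','si5')]
c=np.vstack([np.hstack([a[0][0:300,100:500],a[1][0:300,100:500]]),np.hstack([cv2.resize(a[2][130:305,170:403],(400,300)),cv2.resize(a[3][140:290,180:380],(400,300))])])
cv2.imwrite('pics/c5.png',c);print(get_obs()['clock'])
E
```

```text
13.4333
```

View pics/c5.png

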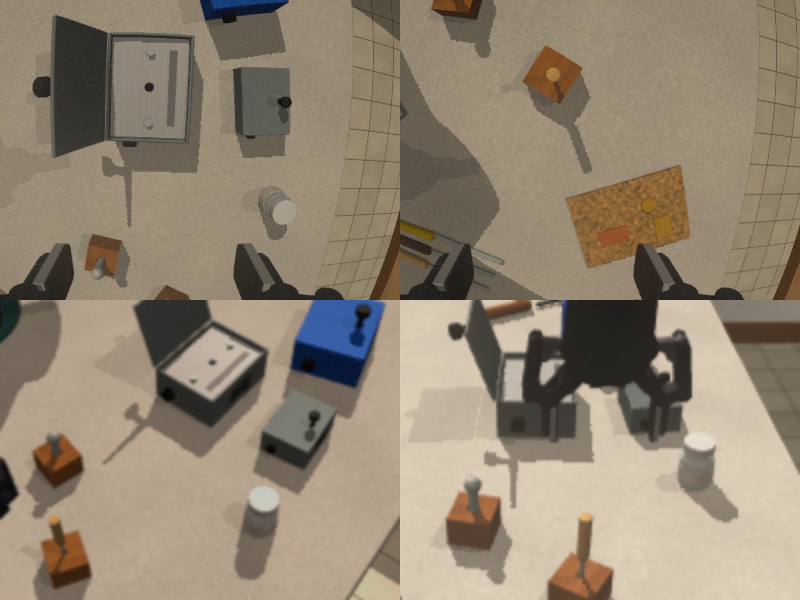

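The cover is open on its stop. The hole shows at (249,87) in wr4, and the stylus end at (253,75) in wr5, nearly straight below the camera.

```bash
python3 - <<'E'
from h import *
np.set_printoptions(precision=1,suppress=True)
s=load('wr4');g=s['color'].max(2).astype(int)[79:96,241:258]
m=(g<100);v,u=np.nonzero(m);p=(u.mean()+241,v.mean()+79);print('hole',p,m.sum(),onz(s,*p,60),'expected',C)
t=load('wr5');im=t['color'].astype(int)
sub=im[60:95,235:275];print(sub[15,18],sub[5,10],sub[25,20])
m=(sub[...,1]>100)&(sub[...,2]-sub[...,0]>40);v,u=np.nonzero(m);q=(u.mean()+235,v.mean()+60)
print('stylus top',q,m.sum(),onz(t,*q,145))
mm=((im[...,2]-im[...,0]>35)).astype(np.uint8);w=np.zeros_like(mm);w[40:107,215:290]=1
mm=cv2.morphologyEx(mm*w,cv2.MORPH_OPEN,np.ones((5,5)));c=max(cv2.findContours(mm,0,cv2.CHAIN_APPROX_NONE)[0],key=cv2.contourArea)[:,0]
print('block',cv2.minAreaRect(np.array([onz(t,*x,45)[:2] for x in c],np.float32)))
c5=lambda u,v:(170+u*233/400,130+(v-300)*175/300); d5=lambda u,v:(180+(u-400)/2,140+(v-300)/2)
sc,si=load('sc5'),load('si5')
print('hole scene',onz(sc,*c5(212,362),60)); print('stylus tri',tri(sc,c5(55,519),si,d5(586,517)),tri(t,q,si,d5(586,517)))
print('tilt shank-side: shank meets block side',onz(si,*d5(582,580),45),'scene',onz(sc,*c5(62,553),45))
E
```

```text
hole (np.float64(248.91304347826087), np.float64(86.89855072463769)) 69 [538.3 158.6  60. ] expected [538.5 158.6   0. ]
[ 65 122 163] [ 36  78 128] [31 58 89]
stylus top (np.float64(253.25165562913907), np.float64(73.74172185430464)) 151 [ 583.3 -294.3  145. ]
block ((582.0899658203125, -287.8421630859375), (63.45026397705078, 61.564579010009766), 58.1543083190918)
hole scene [541.1 159.3  60. ]
stylus tri (array([ 585.4, -291. ,  140.8]), [np.float64(0.6662954490821313), np.float64(0.6662954490821681)]) (array([ 584.4, -294.3,  143.1]), [np.float64(1.0792861176794653), np.float64(1.0792861176793331)])
tilt shank-side: shank meets block side [ 584.5 -297.4   45. ] scene [ 583.1 -290.9   45. ]
```

```bash
python3 - <<'E'
from h import *
np.set_printoptions(precision=2,suppress=True)
p=np.array([583,-289.5,113.])
move_ptp(p+110*Z,RG); line_to(p,feed=150); o=get_obs();print(o['wrist_force'])
close(70); sleep(.2); o=get_obs();print(o['grip_width'],o['grip_force'],o['wrist_force'],o['ft_torque'])
line_to(p+70*Z,feed=80); o=get_obs();print(o['grip_width'],o['wrist_force'])
line_to([583,-289.5,225]);move_ptp([538.3,158.6,225],RG); line_to([538.3,158.6,185]); sleep(.2)
print(get_obs()['ee_pos'],get_obs()['clock'])
a=snap('scene','sc6')['color'];b=snap('side','si6')['color'];w=snap('wrist','wr6')['color']
for f in('sc6','si6'):
    s=load(f);print(f,[proj(s,np.array([538.3,158.6,z])) for z in(60,82,187)])
c=np.zeros((600,800,3),np.uint8)
c[:300,:400]=cv2.resize(a[130:250,210:370],(400,300),interpolation=cv2.INTER_CUBIC);c[:300,400:]=cv2.resize(b[90:210,180:340],(400,300),interpolation=cv2.INTER_CUBIC)
c[300:,:400]=cv2.resize(w,(400,300));cv2.imwrite('pics/c6.png',c)
E
```

```text
[ 0.75 -0.05  0.35]
0.1668267575423344 68.06998372077942 [ 0.48 -0.81  2.37] [-0.03  0.02  0.03]
0.16721308684377592 [ 1.18 -0.77 -0.49]
[538.7  158.62 186.14] 20.425
sc6 [(np.float64(292.62166507010494), np.float64(165.9180803148525)), (np.float64(292.87511434250973), np.float64(160.9352516274867)), (np.float64(294.1786360686674), np.float64(135.3079322429223))]
si6 [(np.float64(247.82105725311166), np.float64(180.07309283092408)), (np.float64(247.8705630928594), np.float64(174.4999148878036)), (np.float64(248.11978121480956), np.float64(146.44389266182793))]
```

View pics/c6.png

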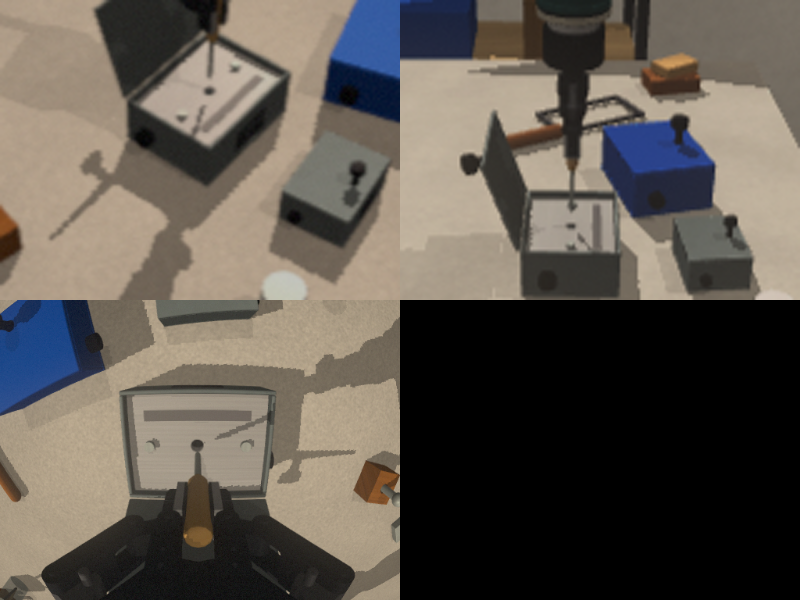

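The side and scene views put the tip over the hole in x. I'll zoom in on the tip and hole to check y.

```bash
python3 - <<'E'
from h import *
a,b,w=[cv2.imread(f'pics/{f}.png') for f in('sc6','si6','wr6')]
Z_=lambda i,u,v,W,Hh,k:cv2.resize(i[v:v+Hh,u:u+W],(W*k,Hh*k),interpolation=cv2.INTER_NEAREST)
c=np.hstack([Z_(a,281,145,25,30,10),Z_(b,235,157,25,30,10),Z_(w,237,175,30,36,9)[:300]]);cv2.imwrite('pics/c7.png',c)
s=load('wr6');print([proj(s,np.array([538.3,158.6,z])) for z in(60,83)],[proj(load('wr6'),np.array([538.3,158.6+dy,83])) for dy in(-5,5)])
E
```

```text
[(np.float64(252.52592928367426), np.float64(185.83953577134827)), (np.float64(252.46849535938108), np.float64(194.6155779522209))] [(np.float64(258.59549381640875), np.float64(194.3792419431295)), (np.float64(246.3455163535076), np.float64(194.8499484386108))]
```

View pics/c7.png

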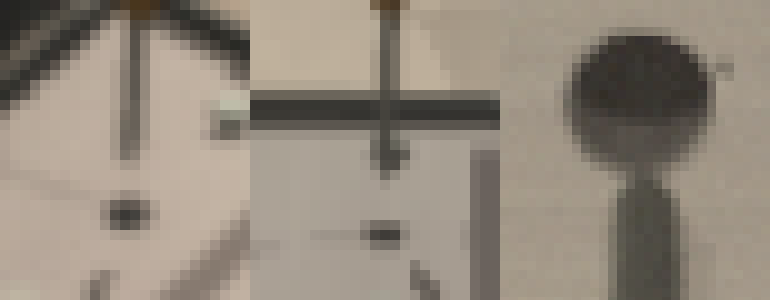

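The tip is within about 1 mm of the hole axis in all three views, so I'll insert and press with force feedback.

```bash
python3 - <<'E'
from h import *
np.set_printoptions(precision=2,suppress=True)
q=np.array([538.2,159.,0]); f0=np.array(get_obs()['wrist_force']);print(f0)
line_to(q+146*Z,feed=60)
for z in np.arange(145,122,-1.):
    line_to(q+z*Z,feed=20); sleep(.1); o=get_obs(); f=np.array(o['wrist_force'])-f0
    print(z,o['ee_pos'][2].round(2) if hasattr(o['ee_pos'][2],'round') else o['ee_pos'][2],f,o['grip_width'])
    if f[2]>13 or np.hypot(f[0],f[1])>10: break
print(o['clock']); sleep(.5)
a=snap('scene','sc8')['color'];b=snap('side','si8')['color'];w=snap('wrist','wr8')['color']
c=np.zeros((600,800,3),np.uint8)
c[:300,:400]=cv2.resize(a[130:280,190:390],(400,300));c[:300,400:]=cv2.resize(b[90:270,180:420],(400,300))
c[300:,:400]=cv2.resize(w,(400,300));c[300:,400:]=cv2.resize(w[150:225,200:300],(400,300));cv2.imwrite('pics/c8.png',c)
E
```

```text
[0.27 0.43 0.07]
145.0 145.17 [ 0.09 -1.36 -0.17] 0.16720312478731508
144.0 144.01 [-0.23  0.78 -0.86] 0.16817208218283136
143.0 142.99 [-0.18 -0.42 -0.24] 0.17100316420056955
142.0 142.02 [-0.91  0.49 -0.42] 0.1697963713835496
141.0 141.01 [-0.28 -0.06 -0.22] 0.16854980777854273
140.0 140.11 [-0.29 -0.51  0.39] 0.17010472910856547
139.0 139.04 [-0.75  0.22  1.14] 0.1661966345050095
138.0 138.04 [ 0.59 -0.19  1.2 ] 0.16686865323546263
137.0 137.02 [0.42 0.26 3.31] 0.1699721305572589
136.0 136.08 [ 0.56 -0.52  4.21] 0.1717346146179263
135.0 135.06 [ 0.06 -0.31  2.99] 0.16976492887034533
134.0 134.04 [-0.74 -0.01  3.72] 0.17056907400034743
133.0 133.58 [-1.23 -1.09  8.74] 0.16770317945945068
132.0 133.13 [-0.59 -1.79 13.42] 0.17408965832470225
26.275
```

View pics/c8.png

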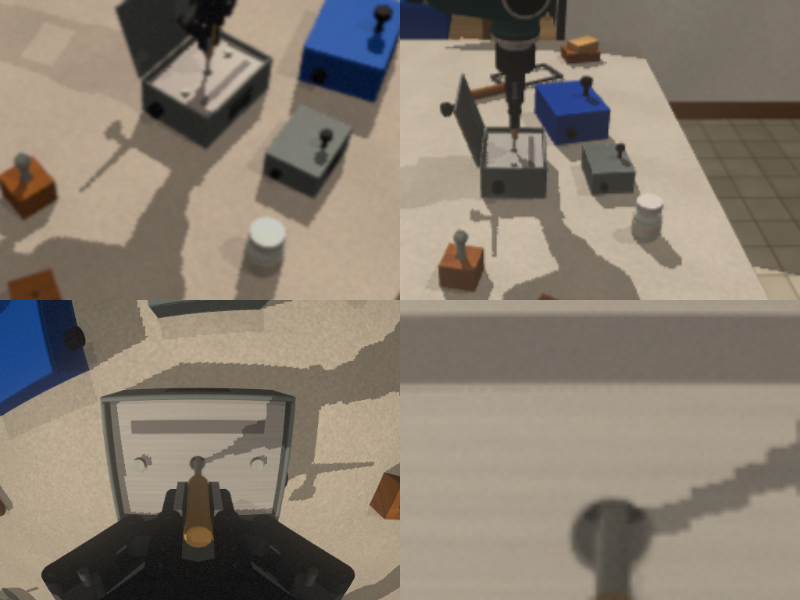

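The shank is centred in the hole. The force rose along the spring from about 139.5 mm, then hit a hard stop at about 133.7 mm, which matches the full 6 mm of travel. The cover is still open and the bench is undisturbed, so I'm handing in.

```bash
python3 -c "
from h import *
o=get_obs();print(o['wrist_force'],o['grip_force'],o['clock']);print(close_job())"
```

```text
[-0.75281008 -0.56104829 13.32403809] 69.57663774490356 26.925
the job is handed in; nothing more can be done
None
```

The job is handed in at 26.9 s: the cover is open on its stop, and the gripped stylus holds the reset button fully down at about 13 N, with nothing else on the bench seen to move.

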